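# Close the cell bay of a vacuum gauge

## Task

The vacuum gauge on the bench has fresh cells in its open bay. Pick up its loose slide cover, lay it tab first on the landing in front of the two rails, and slide it gently under the rails until its spring tab clicks down behind the steel ledge; never force it, and let go of it. Leave the other things on the bench where they are.

Things in the scene. Friction and masses are not known exactly. Their poses are not given: they have to be found in the camera images.
- gauge: the vacuum gauge: flat white box fixed to the bench, 270 long (x) by 130 wide (y) mm; origin at the centre of its underside, flat top (deck) 45 mm above it. The cover closes by sliding along +x. The bare landing spans x -135 to -46 mm; the open bay with two cells sunk below the deck is 75 by 56 mm, x -35 to +40; beyond the rails sits a metal latch block.
- landing (a point): point on the deck's middle line, 95 mm to -x of the gauge's origin: a cover laid flat with its origin here lies ahead of the rails, its front edge just at the flared guides. Axes as the gauge's.
- rail_mouth (a point): point on the deck, on the middle line, where the straight rails begin (gauge x -20; they end at +50). Channel 79 mm wide, lips from 7.5 to 11.5 mm above the deck with 66 mm open between them; tilted lip lead-ins reach 10 mm to -x and 15 mm up. Side guides flare to 48 mm either side of the middle at gauge x -46.
- ears_nominal (a point): point on the deck fixed to the gauge (x +55): nominal face of the latch block's two rubber-tipped stop ears, 9 mm high, which the cover's front edge meets. The block is clamped up to 14 mm nearer or farther; this is not measured. Between the ears it has a ramp 14 mm long up to a steel ledge 25 mm long, 26 wide, 4.8 high; the tab clicks behind it about 1.5 mm before the ears are met.
- cover: the loose white slide cover, about 100 g: plate 100 long (x) by 76 wide (y) by 6 mm; origin at the centre of its underside; the +x end carries the tab and goes first. An upright grip bar stands across it: 12 mm thick (x), 40 mm wide (y), from 6 to 32 mm above the underside, centred 30 mm behind the origin (x -30). It has 1.5 mm of play in the rails, up and each side.
- tab_nose (a point): nose under the free end of the cover's spring tab (tongue 20 mm wide, 49 long); at rest 96 mm ahead of the cover's origin, 2.75 mm above its underside. The ledge lifts it 3.8 mm, then it snaps down behind. The push rises on the ramp to about 1.5 to 6 N with friction, is 1 to 3 N along the ledge, drops at the click, then climbs past 8 N only at the ears. Over 14 N between cover and gauge breaks it.
- jar: bystander: clear jar with a white cap, 60 mm across, 75 mm tall; origin under its centre
- amber_bottle: bystander: amber bottle, 64 mm across, 150 mm tall; origin under its centre
- screwdriver: bystander: screwdriver lying on the bench, 160 mm long along its x
- stopper: bystander: black rubber stopper, 36 mm across, 28 mm tall; origin under its centre

How it is judged:
By the outcome, as a careful person would: the job done as asked, in the order asked, and still so for the second after the job is handed in, with the robot touching nothing.
It also fails if it takes over 58 s, if anything falls off the work surface, if the arm or the gripper's body presses on something with over 40 N, if the wrist force passes 120 N, or if a joint passes its speed limit or range.

## Robot

A 7-joint arm with a two-finger parallel gripper is mounted at the origin on the work surface. World frame = base frame: x ahead of the robot, y to its left, z up, the work surface at z = 0. Lengths are in m, angles in degrees, forces in N, time in s.
With the tool pointing down it reaches from about 0.425 to 0.875 m from the base axis. Payload 4.7 kg.
Tool frame: the origin (TCP) lies on the centre line of the jaws, within the pads' length; the fingertips stand 11 mm ahead of it and the grasp point (between the pads) lies 8 mm behind it (finger_overhang is the x of the fingertips in the tool frame, in m); x points along the fingers, z is the direction in which the jaws open and shut, and the axes are right-handed (so a half turn about x gives the same grasp; the last joint's range is limited). The gripper opens to 87 mm and grips with 3 to 60 N. Pads are 19 mm wide; open, the fingers measure 117 mm over their backs; the gripper's body (75 mm by 190 mm) begins 51 mm behind the grasp point.
Start: joints at [-68.978, 18.392, -4.016, 83.108, 1.295, 78.541, -3.26], TCP at [0.225, 0.61, 0.234] pointing down, gripper open.
Joint ranges: [-163.93, 163.93], [-17.29, 119.83], [-79.2, 71.16], [3.27, 140.29], [-89.18, 269.18], [5.43, 117.66], [-154.24, 154.24]. Speed limits (degrees/s): [147.25, 147.25, 180, 180, 180, 180, 180].

## Interface

Orientations are given as [roll, pitch, yaw] about the fixed x, y, z axes, in that order (R = Rz(yaw) Ry(pitch) Rx(roll)).
In Python, from cell import get_obs, read_camera, sign_off, cut_out, finger_overhang gives the robot as it stands.
- The arm moves only by the tool servo_tool, never from a script. Its argument "rows" is one flat list of numbers, 5 for each row, row after row: the shift along the world's x, y, z in mm, then the turn about the world's z in degrees, then the closure, from 0 (fully open) to 1 (shut). A call has 1 to 10 rows; each row is the pose to reach, as a shift and turn from the pose commanded when the call began; what a row does not reach only later rows make up. A row lasts 1/12 s, in which the tool goes at most 41.7 mm and 7.16 degrees, less where a joint would pass 70% of its speed; a pose out of reach is approached as far as the arm can. A call with a gripper value outside its range is refused whole. The fingers move at their own pace and stop on an object; "force" is the grip in N (left out, the last holds). Time passes only in rows, so rows that repeat a pose let the fingers close. It gives the time, the measured TCP pose, the force and the opening at its end, in the units of the state.
- get_obs(): the state, without advancing time (a new reading comes with each control period).
- read_camera(name): name is "scene" or "side" or "wrist"; returns a dict with "frame" (384x512x3 uint8, blue, green, red), "range_z" (384x512 float32, m along the optical axis (not along the pixel's ray), 0 where there is no reading), "intrinsics" (3x3 intrinsics, pixels), "cam_to_world" (4x4, takes a point from camera to world coordinates); the wrist camera has in their place "tool_from_camera" (4x4, takes a point from camera to tool coordinates, whose origin is the TCP and whose axes are the tool frame's). Camera axes: x right, y down, z forward; pixel columns grow to the right and rows downward; lengths in m; the calibration is good to about 2 mm. A picture is of the moment at which its call begins: read the wrist's pose just before it.
- sign_off(): hands the job in, once; it reports no verdict.
Trained networks look in a picture, given as the dict that the camera call returned (one of the last four; its "shot" number tells which), for a name from the list of things; names that differ only in an ending like _2 or _b are one class to them, and where a whole thing is asked for, a point or a joint stands for the part that bears it (a point fixed in the world has none). Each returns a list of dicts, best first, with "score" (0 to 1); they miss things now and then, are a little off and sometimes report something else, mostly with a low value. They report only what shows in the picture. A call takes as long as a camera call.
- cut_out(name, picture): "pixels" (384x512 bool, what is visible of it) and "extent" ([centre column, centre row, width, height] in pixels, round what is visible of it).
The state is a dict: "time_s": time; "qpos": joint angles; "joint_velocities": joint speeds; "effort": joint torques, N m; "tool_pos": TCP position; "tool_rot": TCP orientation; "force": force on the tool from outside, world axes, zero at the start; "wrist_torque": the same for the moment, N m; "grip_width": finger opening in m.
Only numpy, scipy, OpenCV 4.12 (cv2) and the standard library are available. Lean on these libraries where they do the work, as an engineer would, in place of code of your own. Each camera call takes 0.05 s, during which the arm holds its last target.

## Working session

There is one attempt and no reset: what is moved stays moved. The work goes in short steps, Python scripts to look and compute and a tool call to move; the robot and the scene stay as the last step left them, time stands still between calls to the robot, and variables do not carry over. Pictures are saved under pics/ and viewed, and the job is handed in when it is done.

Besides the shell and the picture viewer there is one more tool, called after "Request:" by a JSON object that holds its "name" and its "arguments", one argument or row to a line. servo_tool: Moves the arm, as the interface text tells. Its arguments: {"type":"object","properties":{"rows":{"type":"array"},"force":{"type":"number"}},"required":["rows"]}

```bash
ls; mkdir -p pics
cat > h.py <<'E'
import numpy as np,cv2
from cell import *
def pts(d,mask=None):
    K=d["intrinsics"];z=d["range_z"];m=z>0
    if mask is not None:m=m&mask
    v,u=np.nonzero(m);zz=z[v,u]
    P=np.stack([(u-K[0,2])*zz/K[0,0],(v-K[1,2])*zz/K[1,1],zz,np.ones_like(zz)])
    return P,u,v
def world(d,mask=None):
    P,u,v=pts(d,mask);return (d["cam_to_world"]@P)[:3].T,u,v
E
python3 - <<'E'
from h import *
o=get_obs();print({k:np.round(v,3) for k,v in o.items()})
for n in("scene","side"):
    d=read_camera(n);cv2.imwrite(f"pics/{n}0.png",d["frame"])
    np.savez(f"{n}0.npz",**{k:v for k,v in d.items() if isinstance(v,np.ndarray)})
    for t in("gauge","cover"):
        for r in cut_out(t,d)[:2]:
            W,u,v=world(d,r["pixels"]);print(n,t,round(r["score"],2),np.round(r["extent"]),np.round(np.median(W,0),3),np.round(np.percentile(W,[2,98],0),3).tolist())
            cv2.imwrite(f"m_{n}_{t}.png",r["pixels"].astype(np.uint8)*255) if r is not None else 0
E
```

```text
pics
{'time_s': np.float64(0.0), 'qpos': array([-68.979,  18.44 ,  -4.015,  83.174,   1.297,  78.538,  -3.262]), 'joint_velocities': array([-0.019, -0.086,  0.019,  0.051,  0.013,  0.044, -0.043]), 'effort': array([ 0.0000e+00, -4.9129e+01, -4.0400e-01, -3.1253e+01, -6.4000e-02,
        4.4000e-02,  0.0000e+00]), 'tool_pos': array([0.224, 0.609, 0.232]), 'tool_rot': array([-175.805,   89.893, -106.019]), 'force': array([ 0.128,  0.343, -0.314]), 'wrist_torque': array([ 0.019, -0.057,  0.025]), 'grip_width': np.float64(0.087)}
scene gauge 0.63 [235. 200.  68. 100.] [ 0.601 -0.007  0.046] [[0.447, -0.073, 0.01], [0.711, 0.058, 0.059]]
scene cover 0.62 [173. 184.  33.  45.] [ 0.526 -0.207  0.008] [[0.475, -0.253, 0.004], [0.604, -0.168, 0.034]]
side gauge 0.57 [260. 232. 121.  68.] [ 0.575 -0.03   0.044] [[0.447, -0.079, 0.003], [0.707, 0.054, 0.056]]
side cover 0.69 [250. 323.  77.  58.] [ 0.527 -0.214  0.006] [[0.472, -0.259, 0.0], [0.606, -0.17, 0.031]]
side cover 0.57 [276. 305.  28.  22.] [ 0.59  -0.186  0.007] [[0.565, -0.201, -0.001], [0.615, -0.167, 0.01]]
```

Run:
```python
import cv2
a=cv2.imread("pics/scene0.png")[120:280,120:340];b=cv2.imread("pics/side0.png")[160:370,180:340]
cv2.imwrite("pics/a1.png",cv2.resize(a,None,fx=3.5,fy=3.5,interpolation=2));cv2.imwrite("pics/b1.png",cv2.resize(b,None,fx=2.8,fy=2.8,interpolation=2))
```

```text
(no output)
```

View pics/a1.png

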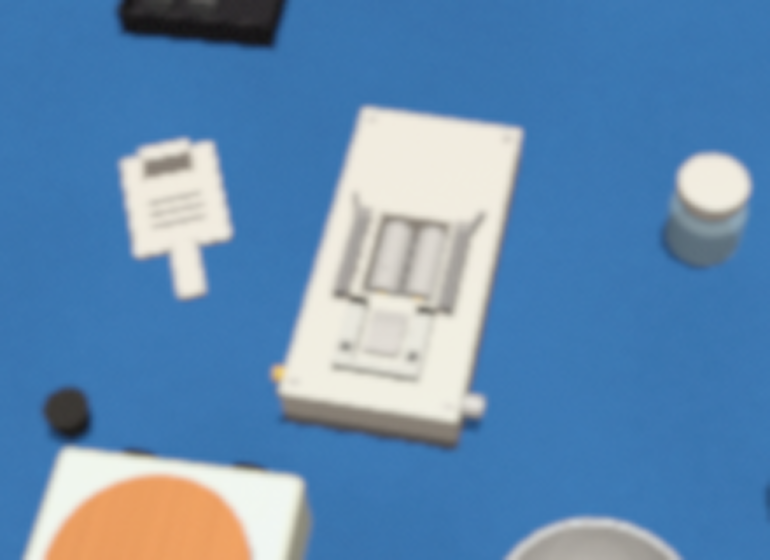

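View pics/b1.png

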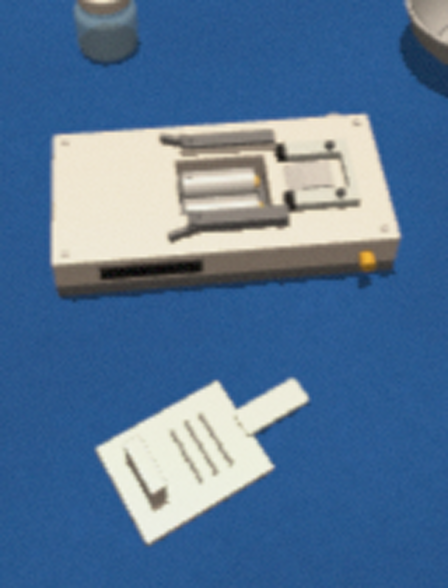

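View pics/side0.png

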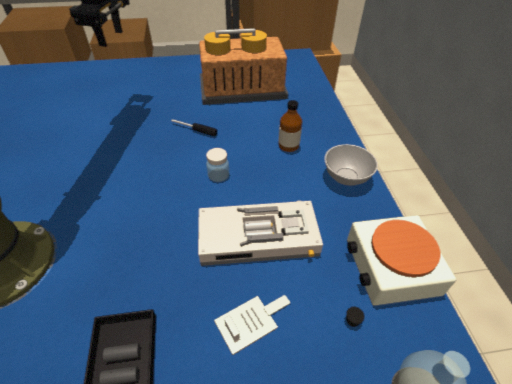

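```bash
cat >> h.py <<'E'
from scipy.spatial.transform import Rotation as Ro
def Rt(o):
    return Ro.from_euler('xyz',o["tool_rot"],degrees=True).as_matrix()
def wristworld(d,o):
    T=np.eye(4);T[:3,:3]=Rt(o);T[:3,3]=o["tool_pos"];d=dict(d);d["cam_to_world"]=T@d["tool_from_camera"];return d
E
python3 - <<'E'
from h import *
o=get_obs();R=Rt(o);print(np.round(R,3));print(finger_overhang)
d=read_camera("wrist");print(np.round(d["tool_from_camera"],3),d["intrinsics"])
for n in("scene","side"):
    d=read_camera(n);print(n,np.round(d["cam_to_world"][:3,3],3),d["intrinsics"][0,0])
    W,u,v=world(d)
    s=(abs(W[:,0]-.58)<.17)&(abs(W[:,1]+.01)<.11)&(W[:,2]>.038)&(W[:,2]<.053)
    r=cv2.minAreaRect((W[s,:2]*1000).astype(np.float32));print("deck",r,np.median(W[s,2]))
    m=cut_out("cover",d)[0]["pixels"]
    W,u,v=world(d,m); b=W[W[:,2]>.022]; print("bar",len(b),np.round(b.mean(0),4),np.percentile(b[:,2],[10,50,90]),cv2.minAreaRect((b[:,:2]*1000).astype(np.float32)) if len(b)>3 else 0)
    p=W[(W[:,2]<.018)];print("plate",cv2.minAreaRect((p[:,:2]*1000).astype(np.float32)),np.median(p[:,2]))
    for t in("jar","amber_bottle","screwdriver","stopper"):
        for r in cut_out(t,d)[:1]:
            W,_,_=world(d,r["pixels"]);print(t,r["score"],np.round(np.median(W,0),3))
E
```

```text
[[-0.    -0.938  0.346]
 [-0.001  0.346  0.938]
 [-1.    -0.    -0.001]]
0.011
[[-0.001 -0.268  0.963 -0.151]
 [-0.    -0.963 -0.268  0.074]
 [ 1.    -0.001  0.001 -0.   ]
 [ 0.     0.     0.     1.   ]] [[313.05580233   0.         255.87291192]
 [  0.         313.05580233 190.56886851]
 [  0.           0.           1.        ]]
scene [1.198 0.138 0.979] 421.5550248557544
deck ((574.8323364257812, -8.657646179199219), (133.29502868652344, 274.4127502441406), 87.75904083251953) 0.046235649460765194
bar 79 [ 0.4936 -0.223   0.031 ] [0.0246985  0.03200896 0.03513817] ((492.4481201171875, -223.543701171875), (14.70767593383789, 39.88831329345703), 17.48993682861328)
plate ((539.0543823242188, -204.0563201904297), (156.0077362060547, 77.8246841430664), 22.539587020874023) 0.007945555951631711
jar 0.59 [0.515 0.217 0.063]
amber_bottle 0.75 [0.736 0.31  0.097]
screwdriver 0.82 [0.472 0.413 0.023]
stopper 0.68 [ 0.733 -0.233  0.029]
side [ 0.491 -0.499  0.685] 354.5177845868423
deck ((578.84375, -8.904792785644531), (133.31179809570312, 270.3188781738281), 87.16230010986328) 0.04439320578058459
bar 155 [ 0.4952 -0.2269  0.0305] [0.02869759 0.03091406 0.03232526] ((495.09930419921875, -225.3137664794922), (12.140172958374023, 40.00410079956055), 21.952909469604492)
plate ((544.8175659179688, -202.879638671875), (148.79457092285156, 79.45124816894531), 22.58519744873047) 0.005549083061520799
jar 0.58 [0.501 0.198 0.05 ]
amber_bottle 0.94 [0.715 0.294 0.08 ]
screwdriver 0.75 [0.475 0.403 0.018]
stopper 0.53 [ 0.731 -0.24   0.027]
```

Request:
{"name": "servo_tool", "arguments": {
  "rows": [18, -37, 1, -4, 0.3, 36, -74, 2, -8, 0.3, 54, -111, 3, -12, 0.3, 72, -148, 4, -16, 0.3, 90, -185, 5, -20, 0.3, 108, -222, 6, -24, 0.3, 126, -259, 7, -28, 0.3, 144, -296, 8, -32, 0.3, 162, -333, 9, -36, 0.3, 180, -370, 10, -40, 0.3]
}}

```text
time_s: 1.78
tool_pos: [0.4052, 0.2381, 0.244]
tool_rot: [20.3, 89.9, 49.9]
force: [1.5, -0.0, 0.9]
grip_width: 0.061
```

Request:
{"name": "servo_tool", "arguments": {
  "rows": [18, -37, 1, -4, 0.3, 36, -74, 2, -8, 0.3, 54, -111, 3, -12, 0.3, 72, -148, 4, -16, 0.3, 90, -185, 5, -20, 0.3, 108, -222, 6, -24, 0.3, 126, -259, 7, -28, 0.3, 145, -300, 8, -32, 0.3, 145, -300, 8, -32.3, 0.3, 145, -300, 8, -32.3, 0.3]
}}

```text
time_s: 2.62
tool_pos: [0.55, -0.0637, 0.2517]
tool_rot: [-74.9, 89.9, -77.7]
force: [-0.1, -0.2, 0.6]
grip_width: 0.0609
```

```bash
cat > look.py <<'E'
from h import *
import sys
def look(tag):
    o=get_obs();d=read_camera("wrist");cv2.imwrite(f"pics/{tag}.png",cv2.resize(d["frame"],None,fx=1.5,fy=1.5));w=wristworld(d,o)
    np.savez(f"{tag}.npz",**{k:v for k,v in w.items() if isinstance(v,np.ndarray)})
    return o,d,w
if __name__=="__main__":
    o,d,w=look(sys.argv[1]);print(o["time_s"],np.round(o["tool_pos"],4),np.round(Rt(o),3).tolist(),np.round(o["force"],2))
    W,u,v=world(w)
    s=(abs(W[:,0]-.58)<.17)&(abs(W[:,1]+.01)<.11)&(W[:,2]>.038)&(W[:,2]<.053)
    print("deck",cv2.minAreaRect((W[s,:2]*1000).astype(np.float32)),np.median(W[s,2]))
    for r in cut_out("cover",d)[:2]:
        print(r["score"],r["extent"]);W,u,v=world(w,r["pixels"]);b=W[W[:,2]>.022];p=W[W[:,2]<.018]
        if len(b)>5:print("bar",len(b),np.percentile(b[:,2],[10,50,90]),cv2.minAreaRect((b[:,:2]*1000).astype(np.float32)))
        print("plate",cv2.minAreaRect((p[:,:2]*1000).astype(np.float32)),np.median(p[:,2]))
E
python3 look.py w1
```

```text
2.6167 [ 0.55   -0.0637  0.2517] [[0.0, 0.05, 0.999], [-0.002, 0.999, -0.05], [-1.0, -0.002, 0.0]] [-0.07 -0.22  0.55]
deck ((574.3095092773438, -8.954216003417969), (130.00047302246094, 271.1406555175781), 87.19149017333984) 0.044966616652421076
0.67 [258.7, 266.2, 94.4, 74.5]
bar 166 [0.02725065 0.03132731 0.03247965] ((513.6774291992188, -135.98843383789062), (220.40232849121094, 23.380754470825195), 77.98888397216797)
plate ((540.3780517578125, -205.93377685546875), (151.3334197998047, 79.72607421875), 22.602333068847656) 0.006046831992744028
```

View pics/w1.png

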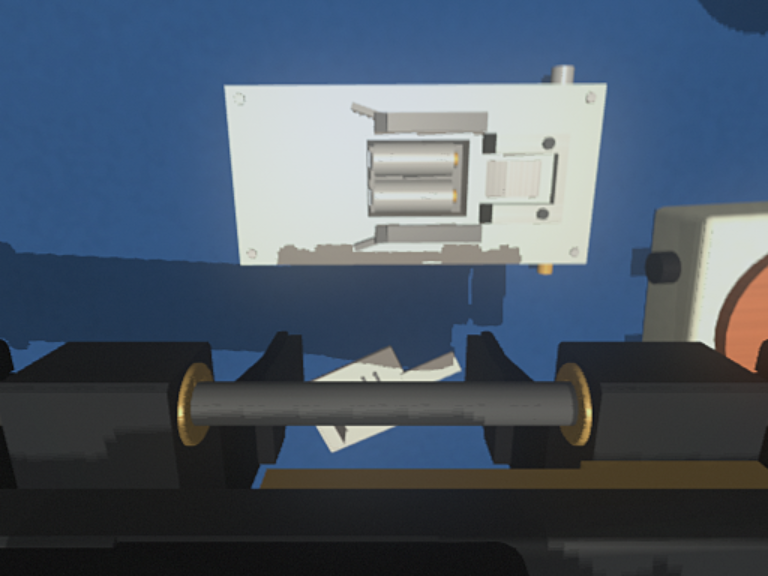

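Run:
```python
from h import *
d=dict(np.load("w1.npz"));W,u,v=world(d)
s=(abs(W[:,0]-.575)<.2)&(abs(W[:,1]+.01)<.11)
D=W[s&(abs(W[:,2]-.045)<.004)]
# edge fits: side lines
for lo,hi,ax in((.46,.68,0),(-.06,.04,1)):
    bins=np.arange(lo,hi,.008);res=[]
    for b in bins:
        q=D[(D[:,ax]>=b)&(D[:,ax]<b+.008)][:,1-ax]; res.append((b+.004,q.min(),q.max()))
    r=np.array(res)
    for k in(1,2):
        p=np.polyfit(r[:,0],r[:,k],1);e=r[:,k]-np.polyval(p,r[:,0]);g=abs(e-np.median(e))<.0025;p=np.polyfit(r[g,0],r[g,k],1)
        print(ax,k,np.degrees(np.arctan(p[0])),np.polyval(p,.575 if ax==0 else -.009)*1000,g.sum(),len(g))
c=np.array([.5743,-.0090]);a=np.radians(-2.7);R=np.array([[np.cos(a),np.sin(a)],[-np.sin(a),np.cos(a)]])
G=(W[:,:2]-c)@R.T
img=d["frame"];g=img[v,u].max(1)
def st(m,n):
    P=np.c_[G[m]*1000,(W[m,2]-.045)*1000];print(n,len(P),np.round(np.percentile(P,[3,50,97],0),1).tolist())
st((g<45)&(abs(G[:,0]-.055)<.03)&(abs(G[:,1])<.04)&(W[:,2]>.047),"ears")
for y0 in(-36,36):
    m=(abs(G[:,1]*1000-y0)<14)&(G[:,0]>-.018)&(G[:,0]<.048)&(W[:,2]>.054);st(m,"rail")
st((abs(G[:,1])<.01)&(G[:,0]>.04)&(G[:,0]<.11)&(W[:,2]>.0475),"ledge")
```

```text
0 1 -2.845486859921161 -73.9269910708346 28 28
0 2 -2.5142951287898594 55.69876218368954 28 28
1 1 2.987905691472193 439.04758435173494 13 13
1 2 2.957008816102085 709.5483735231052 13 13
ears 2127 [[25.3, -31.8, 271.4], [29.0, -29.6, 288.8], [40.7, -17.7, 307.0]]
rail 27623 [[-16.3, -44.8, 203.5], [11.1, -30.4, 295.7], [36.8, -22.9, 311.2]]
rail 838 [[-16.6, 33.0, 10.1], [15.6, 39.0, 11.5], [46.0, 45.0, 13.0]]
ledge 686 [[60.1, -9.0, 2.8], [80.7, -0.3, 4.9], [108.0, 9.2, 9.7]]
```

Run:
```python
from h import *
d=dict(np.load("w1.npz"));W,u,v=world(d)
c=np.array([.5743,-.0091]);a=np.radians(-2.8);R=np.array([[np.cos(a),np.sin(a)],[-np.sin(a),np.cos(a)]])
G=(W[:,:2]-c)@R.T;h=(W[:,2]-.045)*1000
g=d["frame"][v,u].max(1);ok=h<25
def st(m,n):
    m=m&ok;P=np.c_[G[m]*1000,h[m]];print(n,len(P),np.round(np.percentile(P,[3,50,97],0),1).tolist())
for y0 in(-36,36):
    st((abs(G[:,1]*1000-y0)<14)&(G[:,0]>-.012)&(G[:,0]<.048)&(h>9),"rail")
    st((g<60)&(abs(G[:,0]-.06)<.03)&(abs(G[:,1]*1000-y0*.7)<15)&(h>5),"ears")
prof=[(x,np.round(np.median(h[ok&(abs(G[:,1])<.008)&(abs(G[:,0]*1000-x)<1.5)]),1)) for x in range(42,110,3)];print(prof)
```

```text
rail 640 [[-9.9, -45.8, 10.1], [18.1, -39.1, 11.4], [46.1, -33.3, 12.9]]
ears 12 [[49.2, -29.4, 5.6], [49.3, -24.5, 7.4], [56.1, -18.3, 9.1]]
rail 761 [[-10.5, 33.1, 10.1], [18.7, 39.1, 11.5], [46.1, 45.1, 12.9]]Traceback (most recent call last):
  File "<stdin>", line 10, in <module>
  File "<stdin>", line 7, in st
    return _quantile_unchecked(
        a, q, axis, out, overwrite_input, method, keepdims, weights)
    return _ureduce(a,
                    func=_quantile_ureduce_func,
    ...<5 lines>...
                    overwrite_input=overwrite_input,
                    method=method)
    r = func(a, **kwargs)
    result = _quantile(arr,
                       quantiles=q,
    ...<2 lines>...
                       out=out,
                       weights=wgt)
    slices_having_nans = np.isnan(arr[-1, ...])
                                  ~~~^^^^^^^^^
IndexError: index -1 is out of bounds for axis 0 with size 0
```

Run:
```python
from h import *
d=dict(np.load("w1.npz"));W,u,v=world(d)
c=np.array([.5743,-.0091]);a=np.radians(-2.8);R=np.array([[np.cos(a),np.sin(a)],[-np.sin(a),np.cos(a)]])
G=(W[:,:2]-c)@R.T;h=(W[:,2]-.045)*1000;ok=h<25
for lo,hi in((-8,8),(18,26),(-26,-18)):
    print([(x,float(np.round(np.median(h[q]),1))) for x in range(36,112,2) if (q:=ok&(G[:,1]*1000>lo)&(G[:,1]*1000<hi)&(abs(G[:,0]*1000-x)<1.2)).sum()>0])
i=d["frame"][:,:,:];cv2.imwrite("pics/l1.png",cv2.resize(i[80:160,230:390],None,fx=5,fy=5,interpolation=2))
# cover bar/plate in w1 without gripper
m=(abs(W[:,0]-.53)<.1)&(abs(W[:,1]+.2)<.07)&(W[:,2]<.04)&(W[:,2]>.004)&(d["frame"][v,u].min(1)>60)
print(m.sum())
```

```text
[(36, -30.6), (38, -30.9), (40, -13.3), (42, -0.2), (44, 0.0), (46, -0.2), (48, -0.3), (50, -0.0), (52, 0.3), (54, 0.2), (56, 1.1), (58, 1.8), (60, 2.5), (62, 3.0), (64, 3.7), (66, 4.0), (68, 4.8), (70, 5.0), (72, 4.8), (74, 4.9), (76, 4.7), (78, 4.7), (80, 4.6), (82, 4.5), (84, 4.4), (86, 4.8), (88, 4.8), (90, 5.1), (92, 4.6), (94, 0.1), (96, 0.2), (98, 0.1), (100, 0.0), (102, 4.3), (104, 9.1), (106, 9.0), (108, 8.9), (110, 8.4)]
[(36, -31.0), (38, -30.8), (40, -14.7), (42, -0.3), (44, -0.2), (46, -0.1), (48, 0.3), (50, 7.3), (52, 9.1), (54, 9.3), (56, 9.2), (58, 8.6), (60, 9.0), (62, 9.4), (64, 9.2), (66, 8.8), (68, 9.2), (70, 9.0), (72, 9.4), (74, 9.1), (76, 9.1), (78, 9.0), (80, 9.1), (82, 8.9), (84, 9.4), (86, 9.0), (88, 8.8), (90, 9.2), (92, 10.9), (94, 11.4), (96, 11.3), (98, 9.5), (100, 9.3), (102, 8.7), (104, 8.7), (106, 9.0), (108, 9.1), (110, 8.7)]
[(36, -31.0), (38, -31.2), (40, -14.6), (42, -0.1), (44, 0.0), (46, 0.2), (48, 0.4), (50, 8.3), (52, 9.0), (54, 8.9), (56, 9.0), (58, 9.1), (60, 8.3), (62, 9.0), (64, 8.9), (66, 8.7), (68, 8.5), (70, 8.8), (72, 8.7), (74, 9.0), (76, 9.0), (78, 9.2), (80, 8.9), (82, 9.2), (84, 8.8), (86, 8.9), (88, 9.0), (90, 9.7), (92, 10.2), (94, 10.5), (96, 11.3), (98, 9.2), (100, 8.9), (102, 9.2), (104, 9.0), (106, 8.8), (108, 9.1), (110, 8.9)]
1597
```

View pics/l1.png

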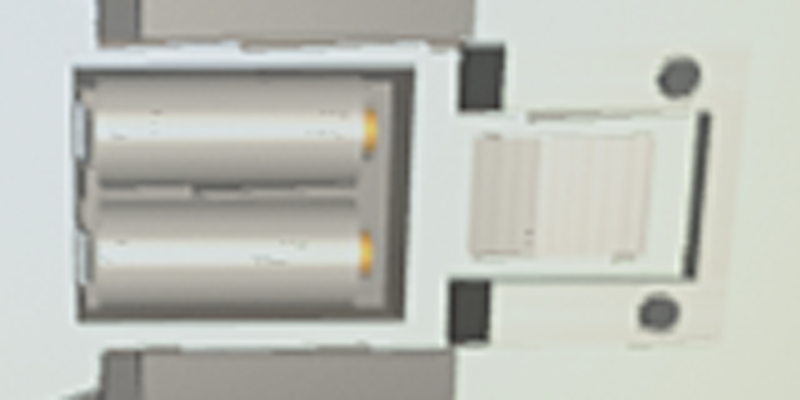

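Request:
{"name": "servo_tool", "arguments": {
  "rows": [-4, -39, -8, 4.3, 0.3, -8, -78, -16, 8.6, 0.3, -12, -117, -24, 12.9, 0.3, -16, -156, -32, 17.2, 0.3, -21, -195, -40, 21.5, 0.3, -25, -234, -50, 25.4, 0.3, -25, -234, -50, 25.4, 0.3, -25, -234, -50, 25.4, 0.3]
}}

```text
time_s: 3.38
tool_pos: [0.5234, -0.2947, 0.2008]
tool_rot: [132.5, 89.9, 155.2]
force: [0.9, 0.6, -0.5]
grip_width: 0.0608
```

```bash
python3 look.py w2
python3 - <<'E'
from h import *
d=dict(np.load("w2.npz"));W,u,v=world(d)
m=(abs(W[:,0]-.53)<.1)&(abs(W[:,1]+.21)<.08)
b=W[m&(W[:,2]>.029)&(W[:,2]<.036)];print(len(b),np.median(b[:,2]),cv2.minAreaRect((b[:,:2]*1000).astype(np.float32)))
p=W[m&(W[:,2]>.0045)&(W[:,2]<.0085)];
t=np.radians(22.5);c=np.array([.5225,-.2122])
for _ in range(4):
    R=np.array([[np.cos(t),np.sin(t)],[-np.sin(t),np.cos(t)]]);G=(p[:,:2]-c)@R.T*1000
    L=G[(abs(G[:,0])<52)&(abs(G[:,1])<45)]
    xs=np.arange(-44,44,4);e=np.array([(L[abs(L[:,0]-x)<2][:,1].min(),L[abs(L[:,0]-x)<2][:,1].max()) for x in xs])
    k1=np.polyfit(xs,e[:,0],1);k2=np.polyfit(xs,e[:,1],1)
    ys=np.arange(-32,33,4);f=np.array([(L[abs(L[:,1]-y)<2][:,0].min(),G[(abs(G[:,1]-y)<2)&(abs(G[:,0])<60)][:,0].max()) for y in ys if abs(y)>14])
    dx=np.median(f,0);print(np.degrees(np.arctan([k1[0],k2[0]])),k1[1],k2[1],dx)
    t+=np.arctan((k1[0]+k2[0])/2);c=c+R.T@np.array([dx.mean(),(k1[1]+k2[1])/2])/1000
print("cover",c,np.degrees(t), "bar",c-0.03*np.array([np.cos(t),np.sin(t)]))
E
```

```text
3.3833 [ 0.5234 -0.2947  0.2008] [[-0.002, -0.386, 0.922], [0.001, 0.922, 0.386], [-1.0, 0.001, -0.001]] [ 0.93  0.65 -0.46]
deck ((653.390380859375, -70.02271270751953), (18.362300872802734, 64.1120376586914), 87.2734375) 0.044790558512289524
0.85 [304.6, 100.2, 139.6, 74.3]
bar 507 [0.03095755 0.03186799 0.03286722] ((490.5997009277344, -225.35955810546875), (11.709139823913574, 38.86875915527344), 22.85912322998047)
plate ((541.0842895507812, -203.94924926757812), (149.20791625976562, 79.12760925292969), 21.665369033813477) 0.006135922060734433
507 0.031867994657571785 ((490.5997009277344, -225.35955810546875), (11.709139823913574, 38.86875915527344), 22.85912322998047)
[0.21826002 0.23701507] -37.744351888608755 38.037767643183415 [-51.51802046  45.1195757 ]
[0.00076098 0.02317743] -37.90362148958411 37.87040237164806 [-50.44155485  48.2847202 ]
[-0.02088196  0.00548052] -37.8877616344587 37.89089102482686 [-49.35963361  49.36132806]
[-0.01317096  0.01320693] -37.88926559341491 37.8893151522908 [-49.36273521  49.36164546]
cover [ 0.51849956 -0.21371913] 22.731924020283948 bar [ 0.49082987 -0.22531173]
```

View pics/w2.png

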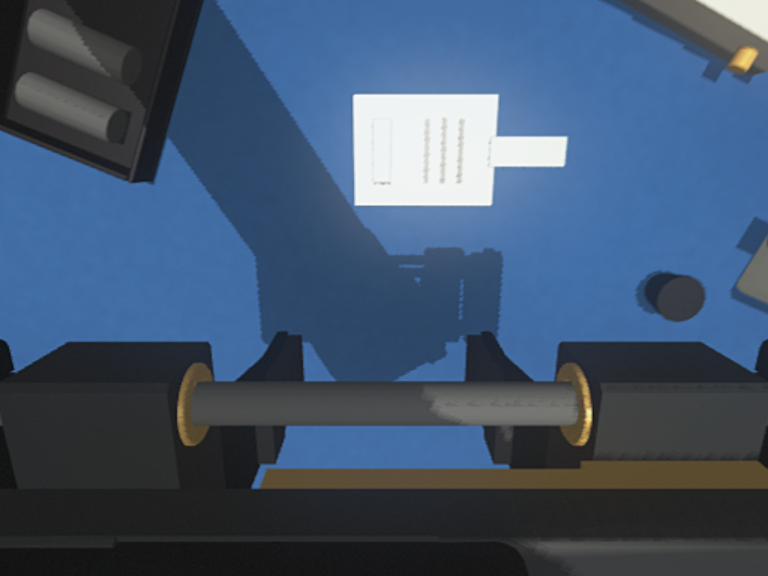

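Run:
```python
from h import *
d=dict(np.load("w2.npz"));W,u,v=world(d)
c=np.array([.4907,-.2253]);t=np.radians(22.7);R=np.array([[np.cos(t),np.sin(t)],[-np.sin(t),np.cos(t)]])
G=(W[:,:2]-c)@R.T*1000;h=W[:,2]*1000
m=(abs(G[:,0])<140)&(abs(G[:,1])<45)&(h>10)&(h<120);
for lo in range(-140,140,20):
    q=m&(G[:,0]>=lo)&(G[:,0]<lo+20);print(lo,q.sum(),h[q].max() if q.any() else 0)
```

```text
-140 2 25.703419870155454
-120 0 0
-100 0 0
-80 0 0
-60 0 0
-40 0 0
-20 257 33.751656096356164
0 250 33.90294443869279
20 0 0
40 0 0
60 1 10.06649479102839
80 0 0
100 4 10.977626452819411
120 0 0
```

Request:
{"name": "servo_tool", "arguments": {
  "rows": [-17, 35, -20, 0, 0.3, -34, 69, -50, 0, 0.3, -34, 69, -80, 0, 0.3, -34, 69, -120, 0, 0.3, -34, 69, -135, 0, 0.3, -34, 69, -135, 0, 0.3, -34, 69, -135, 0, 0.3]
}}

```text
time_s: 4.07
tool_pos: [0.4913, -0.2226, 0.0667]
tool_rot: [92.1, 89.9, 115.2]
force: [0.5, 0.3, 0.7]
grip_width: 0.0611
```

Run:
```python
from look import *
o,d,w=look("w3");print(o["time_s"],np.round(o["tool_pos"],4),np.round(Rt(o),3).tolist(),np.round(o["force"],2))
W,u,v=world(w)
c=np.array([.4907,-.2253]);t=np.radians(22.7);R=np.array([[np.cos(t),np.sin(t)],[-np.sin(t),np.cos(t)]])
G=(W[:,:2]-c)@R.T*1000;h=W[:,2]*1000
m=(abs(G[:,0])<15)&(abs(G[:,1])<40)&(h>29)&(h<36)
print(m.sum(),np.percentile(G[m],[1,50,99],0),np.median(h[m]),cv2.minAreaRect((W[m,:2]*1000).astype(np.float32)))
```

```text
4.0667 [ 0.4913 -0.2226  0.0667] [[-0.0, -0.392, 0.92], [0.001, 0.92, 0.392], [-1.0, 0.001, -0.0]] [0.45 0.27 0.66]
1066 [[ -6.01991525 -17.89126279]
 [ -0.20045225   2.2679867 ]
 [  5.89267626  19.74335121]] 31.801207923794927 ((490.2944641113281, -224.4377899169922), (12.045249938964844, 38.45161819458008), 22.429489135742188)
```

View pics/w3.png

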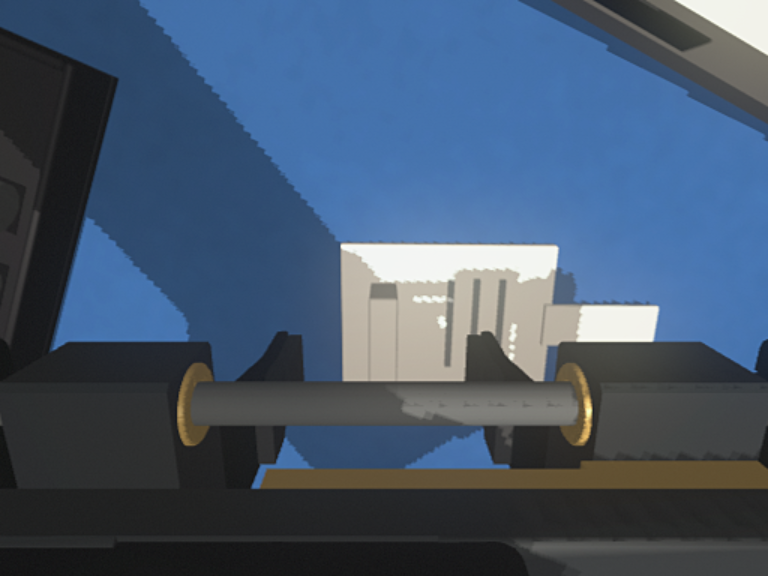

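Request:
{"name": "servo_tool", "arguments": {
  "rows": [0, -2.5, -15, -0.3, 0.3, -0.5, -2.5, -30, -0.3, 0.3, -0.5, -2.5, -42, -0.3, 0.3, -0.5, -2.5, -45, -0.3, 0.3, -0.5, -2.5, -45.5, -0.3, 0.3, -0.5, -2.5, -45.5, -0.3, 1, -0.5, -2.5, -45.5, -0.3, 1, -0.5, -2.5, -45.5, -0.3, 1, -0.5, -2.5, -45.5, -0.3, 1, -0.5, -2.5, -45.5, -0.3, 1],
  "force": 20
}}

```text
time_s: 4.95
tool_pos: [0.4904, -0.2276, 0.0215]
tool_rot: [-27.7, 90.0, -5.2]
force: [-0.1, 0.0, -1.2]
grip_width: 0.0355
```

Run:
```python
from h import *
o=get_obs();print({k:np.round(o[k],4) for k in("time_s","tool_pos","force","wrist_torque","grip_width")},np.round(Rt(o),3).tolist())
```

```text
{'time_s': np.float64(4.95), 'tool_pos': array([ 0.4904, -0.2276,  0.0215]), 'force': array([-0.1092,  0.0243, -1.1989]), 'wrist_torque': array([-0.0533,  0.0197,  0.0324]), 'grip_width': np.float64(0.0355)} [[0.001, -0.384, 0.923], [-0.0, 0.923, 0.384], [-1.0, -0.0, 0.001]]
```

Fingers are still closing.

Request:
{"name": "servo_tool", "arguments": {
  "rows": [0, 0, 0, 0, 1, 0, 0, 0, 0, 1, 0, 0, 0, 0, 1, 0, 0, 0, 0, 1, 0, 0, 0, 0, 1, 0, 0, 0, 0, 1]
}}

```text
time_s: 5.45
tool_pos: [0.4903, -0.2275, 0.0211]
tool_rot: [-22.9, 90.0, -0.3]
force: [-0.1, 0.3, 0.1]
grip_width: 0.0123
```

Request:
{"name": "servo_tool", "arguments": {
  "rows": [0, 0, 5, 0, 1, 0, 0, 20, 0, 1, 0, 0, 50, 0, 1, 0, 0, 85, 0, 1, -6, 30, 95, -4, 1, -13, 70, 95, -9, 1, -20, 110, 95, -14, 1, -27, 150, 95, -19, 1, -34, 190, 95, -24, 1, -41, 226, 95, -25.7, 1]
}}

```text
time_s: 6.28
tool_pos: [0.4495, -0.0061, 0.1165]
tool_rot: [-7.6, 89.9, -11.1]
force: [1.5, 0.0, -2.6]
grip_width: 0.0118
```

Request:
{"name": "servo_tool", "arguments": {
  "rows": [0, 0, -10, 0, 1, 0, 0, -20, 0, 1, 0, 0, -25, 0, 1, 0, 0, -25, 0, 1]
}}

```text
time_s: 6.62
tool_pos: [0.449, -0.0085, 0.0897]
tool_rot: [-151.1, 89.8, -154.3]
force: [-0.0, -0.3, -1.2]
grip_width: 0.0117
```

```bash
cat > cov.py <<'E'
from look import *
def fit(w,zlo,zhi,t,c,bm):
    W,u,v=world(w);p=W[(W[:,2]>zlo)&(W[:,2]<zhi)]
    return p
if __name__=="__main__":
    o,d,w=look(sys.argv[1]);T=o["tool_pos"];R=Rt(o)
    print(o["time_s"],np.round(T,4),"yaw",np.degrees(np.arctan2(R[1,2],R[0,2])),"tilt",np.round(R[2],4),np.round(o["force"],2),np.round(o["wrist_torque"],3),o["grip_width"])
    c=np.array([.5743,-.0091]);a=np.radians(-2.8);Rg=np.array([[np.cos(a),np.sin(a)],[-np.sin(a),np.cos(a)]])
    print("TCP in gauge",np.round((T[:2]-c)@Rg.T*1000,2),T[2]*1000-45)
    for n,x in(("wrist",w),("side",read_camera("side"))):
        if n=="side":cv2.imwrite(f"pics/{sys.argv[1]}s.png",cv2.resize(x["frame"][170:300,170:340],None,fx=4,fy=4,interpolation=2))
        cu=cut_out("cover",d if n=="wrist" else x)
        if not cu:print(n,"none");continue
        W,u,v=world(x,cu[0]["pixels"]);G=(W[:,:2]-c)@Rg.T*1000;h=W[:,2]*1000-45
        e=T[2]*1000-45-21+6
        m=(abs(h-e)<5)
        print(n,cu[0]["score"],m.sum(),"exp top",e,"h med",np.median(h[m]))
        # plane fit
        A=np.c_[G[m],np.ones(m.sum())];k=np.linalg.lstsq(A,h[m],rcond=None)[0];print(" slopes deg",np.degrees(k[:2]))
        xs=np.arange(G[m,0].min()+4,G[m,0].max()-4,4);
        for q,f in(("ymin",np.min),("ymax",np.max)):
            y=np.array([f(G[m][abs(G[m,0]-xx)<2][:,1]) if (abs(G[m,0]-xx)<2).any() else np.nan for xx in xs]);print(" ",q,np.round(np.c_[xs,y][::2],1).tolist())
        for y0 in(-30,-20,20,30,0):
            s=m&(abs(G[:,1]-y0)<3)
            if s.sum()>3:print("  y",y0,"x range",np.round([G[s,0].min(),G[s,0].max()],1))
E
python3 cov.py w4
```

```text
6.6167 [ 0.449  -0.0085  0.0897] yaw -3.2282030227382847 tilt [-1.     -0.0016 -0.0028] [-0.01 -0.26 -1.16] [-0.113  0.098 -0.039] 0.011688863112478123
TCP in gauge [-125.22   -5.49] 44.6853680530577
wrist 0.96 12984 exp top 29.6853680530577 h med 29.57356036002882
 slopes deg [ 0.28850539 -2.02709855]
  ymin [[-142.3, -4.9], [-134.3, -42.1], [-126.3, -41.6], [-118.3, -41.7], [-110.3, -5.3], [-102.3, -0.6], [-94.3, -0.0], [-86.3, -0.4], [-78.3, -0.4], [-70.3, 0.6], [-62.3, -0.6], [-54.3, -0.8], [-46.3, -8.2], [-38.3, -14.6], [-30.3, -15.0], [-22.3, -15.1], [-14.3, -15.3], [-6.3, -15.1]]
  ymax [[-142.3, 33.9], [-134.3, 34.0], [-126.3, 33.8], [-118.3, 33.7], [-110.3, 33.6], [-102.3, 33.5], [-94.3, 33.5], [-86.3, 33.7], [-78.3, 33.4], [-70.3, 33.4], [-62.3, 33.3], [-54.3, 33.3], [-46.3, 33.2], [-38.3, 5.5], [-30.3, 5.2], [-22.3, 5.2], [-14.3, 5.0], [-6.3, 5.0]]
  y 20 x range [-145.8  -46.3]
  y 30 x range [-146.2  -46.4]
  y 0 x range [-146.1    3.2]
side 0.78 1160 exp top 29.6853680530577 h med 29.559461496192412
 slopes deg [0.82865664 0.02802763]
  ymin [[-137.7, -42.1], [-129.7, -41.8], [-121.7, -42.5], [-113.7, -41.4], [-105.7, -39.5], [-97.7, -43.4], [-89.7, -42.5], [-81.7, -42.0], [-73.7, -42.2], [-65.7, -42.4], [-57.7, -43.0], [-49.7, -41.0], [-41.7, -33.8], [-33.7, -14.3], [-25.7, -14.4], [-17.7, -15.9], [-9.7, -13.0], [-1.7, -15.0]]
  ymax [[-137.7, -9.6], [-129.7, -12.9], [-121.7, -23.5], [-113.7, -10.3], [-105.7, 21.8], [-97.7, 24.3], [-89.7, 23.9], [-81.7, 32.0], [-73.7, 32.1], [-65.7, 33.2], [-57.7, 32.6], [-49.7, 32.7], [-41.7, 27.8], [-33.7, 5.4], [-25.7, 4.5], [-17.7, 4.6], [-9.7, 3.4], [-1.7, 5.5]]
  y -30 x range [-141.5  -43.5]
  y -20 x range [-141.7  -42.7]
  y 20 x range [-104.9  -42.3]
  y 30 x range [-84.9 -41.9]
  y 0 x range [-105.2    7.5]
```

View pics/w4.png

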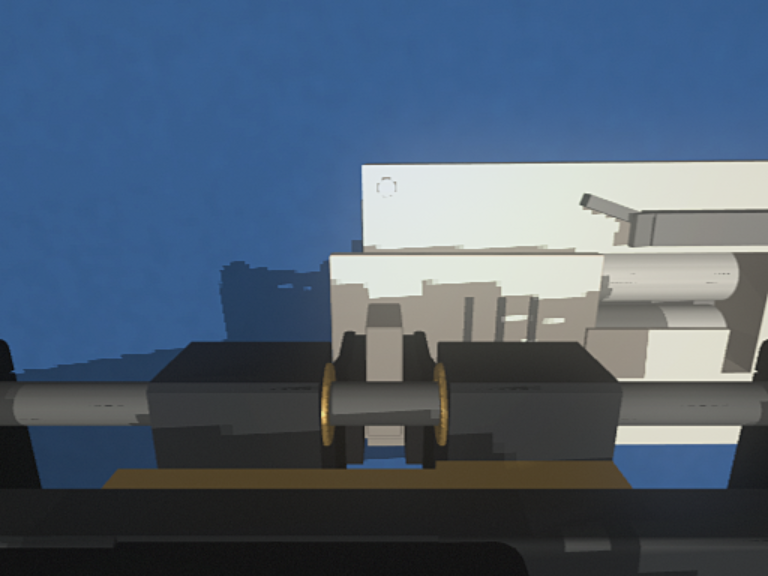

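View pics/w4s.png

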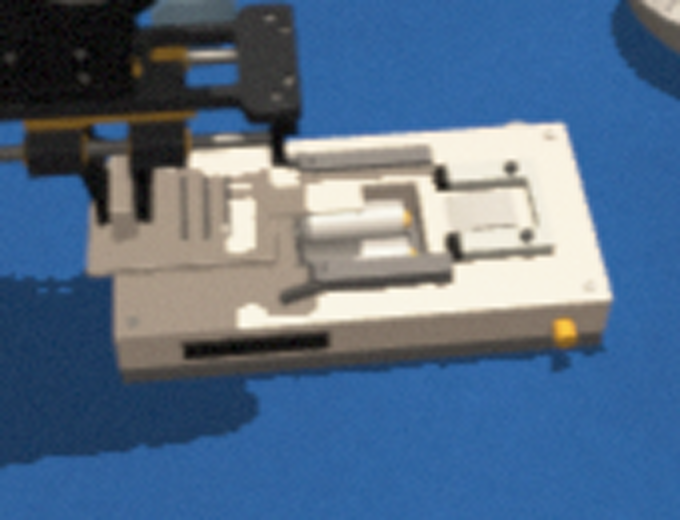

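Request:
{"name": "servo_tool", "arguments": {
  "rows": [1.4, 4.6, 0, 0.4, 1, 1.4, 4.6, -6, 0.4, 1, 1.4, 4.6, -12, 0.4, 1, 1.4, 4.6, -18, 0.4, 1, 1.4, 4.6, -20, 0.4, 1, 1.4, 4.6, -20, 0.4, 1, 1.4, 4.6, -20, 0.4, 1]
}}

```text
time_s: 7.4
tool_pos: [0.4513, -0.0023, 0.0708]
tool_rot: [-144.7, 90.0, -147.4]
force: [1.0, 0.3, -1.1]
grip_width: 0.0115
```

```bash
python3 cov.py w5
```

```text
7.4 [ 0.4513 -0.0023  0.0708] yaw -2.719648191804798 tilt [-1.e+00 -4.e-04 -6.e-04] [ 0.96  0.26 -1.14] [-0.046  0.06  -0.028] 0.01149374511724984
TCP in gauge [-123.16    0.76] 25.791099705770534
wrist 0.91 12966 exp top 10.791099705770534 h med 10.796164697980721
 slopes deg [ 0.43172759 -1.94425765]
  ymin [[-140.3, 0.1], [-132.3, -35.3], [-124.3, -35.4], [-116.3, -35.0], [-108.3, 1.8], [-100.3, 5.8], [-92.3, 6.4], [-84.3, 6.2], [-76.3, 6.2], [-68.3, 6.2], [-60.3, 5.8], [-52.3, 6.3], [-44.3, -0.2], [-36.3, -7.4], [-28.3, -7.9], [-20.3, -7.6], [-12.3, -8.0], [-4.3, -7.7]]
  ymax [[-140.3, 40.0], [-132.3, 40.2], [-124.3, 40.1], [-116.3, 40.1], [-108.3, 40.0], [-100.3, 40.1], [-92.3, 40.2], [-84.3, 40.1], [-76.3, 40.1], [-68.3, 40.1], [-60.3, 40.1], [-52.3, 40.2], [-44.3, 39.9], [-36.3, 12.4], [-28.3, 12.4], [-20.3, 12.3], [-12.3, 12.4], [-4.3, 12.4]]
  y -30 x range [-131.7 -116.6]
  y 20 x range [-144.3  -44.4]
  y 30 x range [-144.3  -44.7]
  y 0 x range [-144.1    4.6]
side 0.62 1108 exp top 10.791099705770534 h med 10.32692449783572
 slopes deg [0.88004629 0.18697711]
  ymin [[-135.5, -35.9], [-127.5, -35.4], [-119.5, -35.2], [-111.5, -36.0], [-103.5, -36.0], [-95.5, -35.1], [-87.5, -35.9], [-79.5, -35.0], [-71.5, -36.0], [-63.5, -35.5], [-55.5, -35.5], [-47.5, -35.9], [-39.5, -25.5], [-31.5, -7.2], [-23.5, -7.4], [-15.5, -5.9], [-7.5, -7.7], [0.5, -8.3]]
  ymax [[-135.5, -4.9], [-127.5, -5.7], [-119.5, -16.3], [-111.5, -4.5], [-103.5, 25.5], [-95.5, 28.7], [-87.5, 28.1], [-79.5, 38.7], [-71.5, 39.6], [-63.5, 40.5], [-55.5, 38.9], [-47.5, 39.1], [-39.5, 32.4], [-31.5, 13.0], [-23.5, 12.1], [-15.5, 10.8], [-7.5, 14.6], [0.5, 13.2]]
  y -30 x range [-139.5  -41.5]
  y -20 x range [-139.5  -41. ]
  y 20 x range [-104.3  -40.5]
  y 30 x range [-97.3 -39.8]
  y 0 x range [-104.4    7.9]
```

View pics/w5s.png

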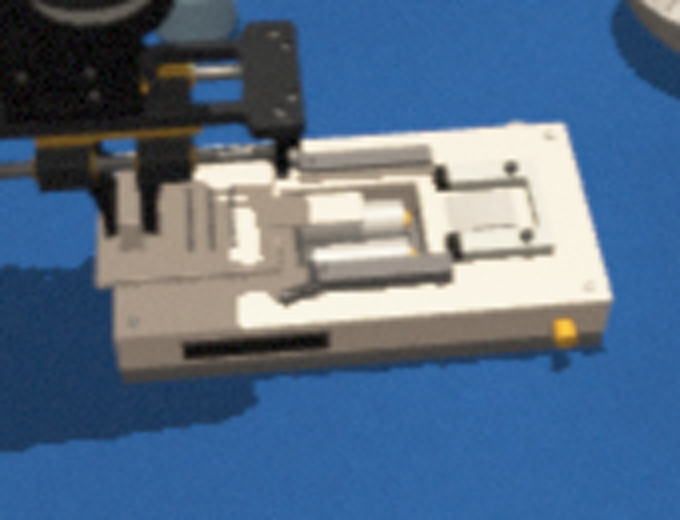

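Request:
{"name": "servo_tool", "arguments": {
  "rows": [-0.7, -2.2, 0, 0, 1, -0.7, -2.2, -2, 0, 1, -0.7, -2.2, -3.5, 0, 1, -0.7, -2.2, -4, 0, 1, -0.7, -2.2, -4, 0, 1, -0.7, -2.2, -4, 0, 1]
}}

```text
time_s: 8.1
tool_pos: [0.4508, -0.0044, 0.067]
tool_rot: [-123.6, 90.0, -126.3]
force: [-0.5, 1.0, -1.6]
grip_width: 0.0117
```

```bash
python3 cov.py w6 | cut -c1-420
```

```text
8.1 [ 0.4508 -0.0044  0.067 ] yaw -2.7101291844767665 tilt [-1.e+00 -1.e-04 -1.e-04] [-0.54  0.97 -1.58] [-0.087  0.053  0.052] 0.011665272038846474
TCP in gauge [-123.6    -1.32] 22.003390275174496
wrist 0.56 13004 exp top 7.003390275174496 h med 7.0471926555327435
 slopes deg [ 0.47439611 -1.94679007]
  ymin [[-140.7, -1.4], [-132.7, -37.8], [-124.7, -37.5], [-116.7, -37.4], [-108.7, -1.1], [-100.7, 3.8], [-92.7, 4.5], [-84.7, 4.1], [-76.7, 4.2], [-68.7, 4.4], [-60.7, 4.4], [-52.7, 4.4], [-44.7, -3.0], [-36.7, -9.7], [-28.7, -10.0], [-20.7, -9.7], [-12.7, -9.7], [-4.7, -10.2]]
  ymax [[-140.7, 38.1], [-132.7, 38.0], [-124.7, 38.0], [-116.7, 38.0], [-108.7, 38.0], [-100.7, 38.0], [-92.7, 38.1], [-84.7, 38.0], [-76.7, 38.2], [-68.7, 38.1], [-60.7, 38.1], [-52.7, 38.0], [-44.7, 38.2], [-36.7, 10.2], [-28.7, 10.4], [-20.7, 10.2], [-12.7, 10.2], [-4.7, 10.4]]
  y 20 x range [-144.6  -44.8]
  y 30 x range [-144.7  -45.1]
  y 0 x range [-144.6    4.7]
side 0.91 1095 exp top 7.003390275174496 h med 6.395060302115489
 slopes deg [0.78376931 0.28974947]
  ymin [[-136.3, -37.5], [-128.3, -36.8], [-120.3, -37.6], [-112.3, -37.7], [-104.3, -38.8], [-96.3, -38.7], [-88.3, -37.8], [-80.3, -38.5], [-72.3, -36.9], [-64.3, -37.6], [-56.3, -37.7], [-48.3, -36.9], [-40.3, -35.8], [-32.3, -10.3], [-24.3, -9.3], [-16.3, -11.1], [-8.3, -8.7], [-0.3, -8.6]]
  ymax [[-136.3, -5.8], [-128.3, 37.4], [-120.3, -18.9], [-112.3, -7.7], [-104.3, 20.6], [-96.3, 25.6], [-88.3, 25.0], [-80.3, 33.7], [-72.3, 35.7], [-64.3, 38.9], [-56.3, 37.8], [-48.3, 36.9], [-40.3, 33.7], [-32.3, 9.2], [-24.3, 9.3], [-16.3, 9.1], [-8.3, 11.6], [-0.3, 9.5]]
  y -30 x range [-139.9  -41.6]
  y -20 x range [-140.3  -41.1]
  y 20 x range [-102.4  -40.6]
  y 30 x range [-83.9 -42.4]
  y 0 x range [-102.7    8. ]
```

Request:
{"name": "servo_tool", "arguments": {
  "rows": [0, 0, -0.5, 0, 1, 0, 0, -1, 0, 1, 0, 0, -1, 0, 1, 0, 0, -1, 0, 1]
}}

```text
time_s: 8.63
tool_pos: [0.4509, -0.0044, 0.0661]
tool_rot: [1.4, 90.0, -1.3]
force: [0.3, 0.2, -0.8]
grip_width: 0.0118
```

Request:
{"name": "servo_tool", "arguments": {
  "rows": [0, 0, -0.5, 0, 1, 0, 0, -0.5, 0, 1, 0, 0, -0.5, 0, 1]
}}

```text
time_s: 8.88
tool_pos: [0.451, -0.0044, 0.0661]
tool_rot: [72.1, 90.0, 69.4]
force: [-2.9, -0.8, 5.8]
grip_width: 0.0118
```

Request:
{"name": "servo_tool", "arguments": {
  "rows": [0, 0, 0.4, 0, 1, 0, 0, 0.4, 0, 0.78, 0, 0, 0.4, 0, 0.78, 0, 0, 0.4, 0, 0.78, 0, 0, 0.4, 0, 0.78]
}}

```text
time_s: 9.3
tool_pos: [0.4509, -0.0044, 0.0659]
tool_rot: [-27.8, 90.0, -30.5]
force: [-0.0, 0.5, 0.6]
grip_width: 0.0187
```

```bash
python3 cov.py w7 | cut -c1-420|head -9
```

```text
9.3 [ 0.4509 -0.0044  0.0659] yaw -2.712835303931303 tilt [-1.e+00 -1.e-04  2.e-04] [-0.03  0.53  0.56] [-0.078  0.028  0.027] 0.01870576543665086
TCP in gauge [-123.5    -1.34] 20.91494968075797
wrist 0.55 13121 exp top 5.914949680757971 h med 6.116500588882616
 slopes deg [ 0.61418405 -1.5109113 ]
  ymin [[-140.6, 7.9], [-132.6, -41.0], [-124.6, -38.3], [-116.6, -37.6], [-108.6, 7.5], [-100.6, -6.2], [-92.6, 4.3], [-84.6, 4.2], [-76.6, 4.2], [-68.6, 4.7], [-60.6, 3.9], [-52.6, 4.3], [-44.6, 3.2], [-36.6, -3.3], [-28.6, -9.6], [-20.6, -10.1], [-12.6, -10.0], [-4.6, -9.7]]
  ymax [[-140.6, 38.1], [-132.6, 38.1], [-124.6, 38.0], [-116.6, 38.0], [-108.6, 38.2], [-100.6, 38.1], [-92.6, 38.1], [-84.6, 38.1], [-76.6, 38.1], [-68.6, 38.0], [-60.6, 38.1], [-52.6, 38.1], [-44.6, 38.0], [-36.6, 10.3], [-28.6, 10.4], [-20.6, 10.5], [-12.6, 10.5], [-4.6, 10.5]]
  y -30 x range [-136.2 -112.8]
  y 20 x range [-144.5  -44.7]
  y 30 x range [-144.6  -42.1]
```

Request:
{"name": "servo_tool", "arguments": {
  "rows": [0, 0, 0, 0, 1, 0, 0, 0, 0, 1, 0, 0, 0, 0, 1, 0, 0, 0, 0, 1, 0, 0, 0.3, 0, 1, 5, -0.2, 0.3, 0, 1, 10, -0.5, 0.3, 0, 1, 15, -0.7, 0.3, 0, 1, 15, -0.7, 0.3, 0, 1],
  "force": 15
}}

```text
time_s: 10.25
tool_pos: [0.4673, -0.0052, 0.0664]
tool_rot: [-23.3, 89.9, -26.1]
force: [-0.2, 0.9, -0.7]
grip_width: 0.0119
```

Request:
{"name": "servo_tool", "arguments": {
  "rows": [3, -0.15, 0, 0, 1, 6, -0.3, 0, 0, 1, 9, -0.4, 0, 0, 1, 12, -0.6, 0, 0, 1, 15, -0.7, 0, 0, 1, 15, -0.7, 0, 0, 1]
}}

```text
time_s: 10.75
tool_pos: [0.4816, -0.0059, 0.0664]
tool_rot: [-21.2, 90.0, -23.9]
force: [0.3, -0.1, -1.1]
grip_width: 0.012
```

```bash
python3 cov.py w8 | cut -c1-420|head -9
```

```text
10.75 [ 0.4816 -0.0059  0.0664] yaw -2.7167872207567294 tilt [-1.e+00 -3.e-04  7.e-04] [ 0.25 -0.13 -1.05] [-0.122  0.093  0.002] 0.012020886558172092
TCP in gauge [-92.78  -1.29] 21.373171594239494
wrist 0.79 12451 exp top 6.373171594239494 h med 6.529432308557475
 slopes deg [ 0.55276006 -1.79731659]
  ymin [[-109.9, -1.2], [-101.9, 7.5], [-93.9, -37.5], [-85.9, -36.1], [-77.9, 0.6], [-69.9, 4.0], [-61.9, 4.4], [-53.9, 4.7], [-45.9, 4.0], [-37.9, 4.6], [-29.9, 4.1], [-21.9, 4.3], [-13.9, -1.9], [-5.9, -9.7], [2.1, -9.9], [10.1, -9.8], [18.1, -9.9], [26.1, -10.0]]
  ymax [[-109.9, 38.0], [-101.9, 38.2], [-93.9, 38.1], [-85.9, 38.0], [-77.9, 38.1], [-69.9, 38.1], [-61.9, 38.2], [-53.9, 38.2], [-45.9, 38.2], [-37.9, 38.2], [-29.9, 38.2], [-21.9, 31.3], [-13.9, 30.9], [-5.9, 10.3], [2.1, 10.2], [10.1, 10.4], [18.1, 10.4], [26.1, 10.2]]
  y 20 x range [-113.2  -13.8]
  y 30 x range [-113.9  -14. ]
  y 0 x range [-113.7   34.3]
```

View pics/w8.png

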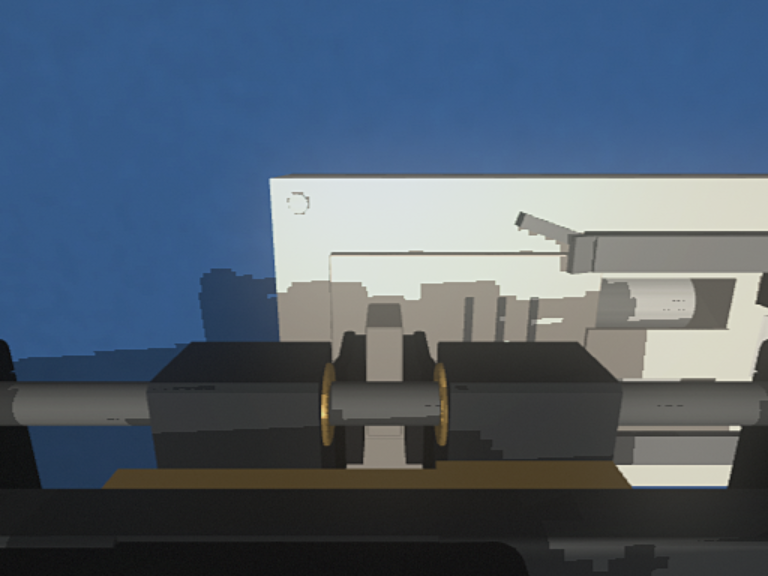

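Request:
{"name": "servo_tool", "arguments": {
  "rows": [4, -0.2, 0, 0, 1, 8, -0.4, 0, 0, 1, 12, -0.6, 0, 0, 1, 16, -0.8, 0, 0, 1, 20, -1, 0, 0, 1, 20, -1, 0, 0, 1]
}}

```text
time_s: 11.45
tool_pos: [0.5019, -0.0069, 0.0664]
tool_rot: [-25.3, 89.9, -28.0]
force: [0.5, -0.0, -1.6]
grip_width: 0.0118
```

Request:
{"name": "servo_tool", "arguments": {
  "rows": [2, -0.1, 0, 0, 1, 4, -0.2, 0, 0, 1, 6, -0.3, 0, 0, 1, 6, -0.3, 0, 0, 1]
}}

```text
time_s: 11.78
tool_pos: [0.5071, -0.0071, 0.0663]
tool_rot: [-20.8, 90.0, -23.6]
force: [0.6, 0.3, -0.4]
grip_width: 0.0119
```

```bash
python3 cov.py w9 | cut -c1-420|head -9
```

```text
11.7833 [ 0.5071 -0.0071  0.0663] yaw -2.7149106348327683 tilt [-1.e+00 -1.e-04  2.e-04] [ 0.63  0.31 -0.39] [-0.057  0.012 -0.005] 0.011940132431717248
TCP in gauge [-67.19  -1.28] 21.346425461773862
wrist 0.93 11903 exp top 6.346425461773862 h med 6.574231377814748
 slopes deg [ 0.71629414 -1.64219119]
  ymin [[-84.3, -1.2], [-76.3, -37.0], [-68.3, -37.7], [-60.3, -37.6], [-52.3, -0.6], [-44.3, 4.2], [-36.3, 4.8], [-28.3, 4.3], [-20.3, 4.4], [-12.3, 4.8], [-4.3, 5.0], [3.7, 4.5], [11.7, -2.5], [19.7, -8.8], [27.7, -10.3], [35.7, -10.5], [43.7, -10.1], [51.7, -10.1], [59.7, -9.8]]
  ymax [[-84.3, 38.1], [-76.3, 38.1], [-68.3, 38.2], [-60.3, 38.0], [-52.3, 38.1], [-44.3, 38.3], [-36.3, 38.1], [-28.3, 38.0], [-20.3, 31.2], [-12.3, 30.9], [-4.3, 31.2], [3.7, 31.2], [11.7, 31.2], [19.7, 10.5], [27.7, 10.4], [35.7, 10.4], [43.7, 10.5], [51.7, 10.4], [59.7, 10.5]]
  y 20 x range [-88.2  11.5]
  y 30 x range [-88.2  11.5]
  y 0 x range [-87.5  61.3]
```

Request:
{"name": "servo_tool", "arguments": {
  "rows": [1, -0.05, 0, 0, 1, 2, -0.1, 0, 0, 1, 3, -0.15, 0, 0, 1, 4, -0.2, 0, 0, 1]
}}

```text
time_s: 12.32
tool_pos: [0.5106, -0.0072, 0.0662]
tool_rot: [-177.4, 90.0, 179.9]
force: [-1.7, 0.1, -0.0]
grip_width: 0.012
```

Request:
{"name": "servo_tool", "arguments": {
  "rows": [1, -0.05, 0, 0, 1, 2, -0.1, 0, 0, 1, 3, -0.15, 0, 0, 1, 4, -0.2, 0, 0, 1]
}}

```text
time_s: 12.65
tool_pos: [0.5148, -0.0075, 0.0662]
tool_rot: [-171.1, 90.0, -173.8]
force: [-2.6, -0.5, 0.4]
grip_width: 0.0117
```

Request:
{"name": "servo_tool", "arguments": {
  "rows": [1, -0.05, 0, 0, 1, 2, -0.1, 0, 0, 1, 3, -0.15, 0, 0, 1, 4, -0.2, 0, 0, 1]
}}

```text
time_s: 12.98
tool_pos: [0.5194, -0.0077, 0.0665]
tool_rot: [-1.5, 89.9, -4.2]
force: [-1.4, -0.6, 1.0]
grip_width: 0.0122
```

Request:
{"name": "servo_tool", "arguments": {
  "rows": [1.5, -0.05, 0, 0, 1, 3, -0.15, 0, 0, 1, 4.5, -0.2, 0, 0, 1, 6, -0.3, 0, 0, 1, 7, -0.35, 0, 0, 1, 8, -0.4, 0, 0, 1]
}}

```text
time_s: 13.48
tool_pos: [0.527, -0.0081, 0.0663]
tool_rot: [-49.9, 90.0, -52.6]
force: [0.3, -0.4, 1.0]
grip_width: 0.0123
```

Request:
{"name": "servo_tool", "arguments": {
  "rows": [1.5, -0.05, 0, 0, 1, 3, -0.15, 0, 0, 1, 4.5, -0.2, 0, 0, 1, 6, -0.3, 0, 0, 1, 7, -0.35, 0, 0, 1, 8, -0.4, 0, 0, 1]
}}

```text
time_s: 13.98
tool_pos: [0.535, -0.0085, 0.0663]
tool_rot: [-44.0, 90.0, -46.8]
force: [-0.2, -0.4, 1.2]
grip_width: 0.012
```

```bash
python3 cov.py w10 | cut -c1-420|head -9
```

```text
13.9833 [ 0.535  -0.0085  0.0663] yaw -2.712030357108371 tilt [-1.e+00 -1.e-04  1.e-04] [-0.23 -0.45  1.17] [-0.091  0.137  0.01 ] 0.011974667918598797
TCP in gauge [-39.29  -1.33] 21.29071638335914
wrist none
side 0.91 915 exp top 6.29071638335914 h med 6.259161587666078
 slopes deg [ 1.57889429 -0.63694651]
  ymin [[-51.8, -39.3], [-43.8, -38.7], [-35.8, -37.4], [-27.8, -38.1], [-19.8, -28.2], [-11.8, -33.3], [-3.8, -34.4], [4.2, -28.2], [12.2, -27.0], [20.2, -27.7], [28.2, -28.4], [36.2, -26.8], [44.2, -23.7], [52.2, -8.7], [60.2, -8.6], [68.2, -9.6], [76.2, -10.5], [84.2, -8.1]]
  ymax [[-51.8, 10.9], [-43.8, -7.6], [-35.8, -18.2], [-27.8, -9.0], [-19.8, 10.1], [-11.8, 24.3], [-3.8, 28.1], [4.2, 27.1], [12.2, 34.2], [20.2, 35.3], [28.2, 33.2], [36.2, 33.3], [44.2, 28.9], [52.2, 10.1], [60.2, 9.8], [68.2, 10.9], [76.2, 10.1], [84.2, 9.1]]
  y -30 x range [-55.2  40.6]
  y -20 x range [-54.5  44. ]
```

View pics/w10.png

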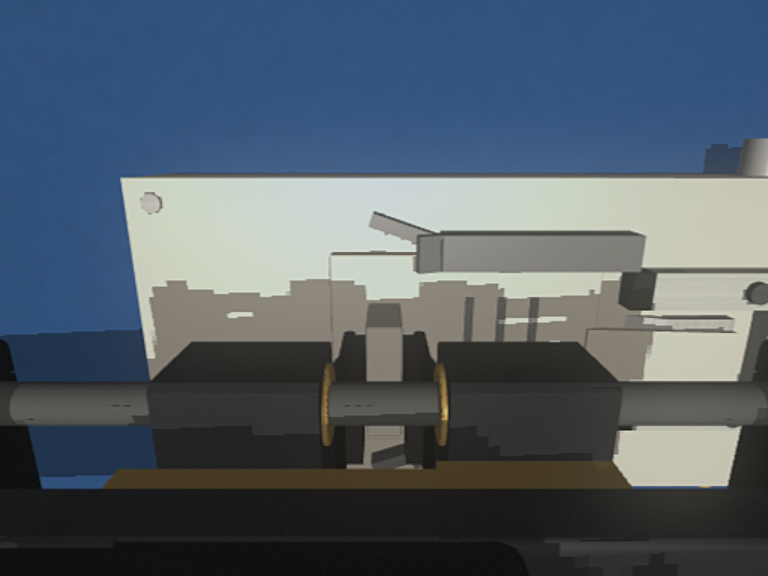

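Request:
{"name": "servo_tool", "arguments": {
  "rows": [1, -0.05, 0, 0, 1, 2, -0.1, 0, 0, 1, 3, -0.15, 0, 0, 1, 4, -0.2, 0, 0, 1, 5, -0.25, 0, 0, 1, 5, -0.25, 0, 0, 1]
}}

```text
time_s: 14.68
tool_pos: [0.5401, -0.0088, 0.0663]
tool_rot: [-20.4, 90.0, -23.1]
force: [-1.1, 0.8, 0.0]
grip_width: 0.012
```

Request:
{"name": "servo_tool", "arguments": {
  "rows": [0.5, 0, 0, 0, 1, 1, -0.05, 0, 0, 1, 1, -0.05, 0, 0, 1]
}}

```text
time_s: 14.93
tool_pos: [0.5409, -0.0088, 0.0663]
tool_rot: [-21.2, 90.0, -23.9]
force: [-1.2, 0.7, 1.4]
grip_width: 0.0118
```

Request:
{"name": "servo_tool", "arguments": {
  "rows": [0.5, 0, 0, 0, 1, 1, -0.05, 0, 0, 1, 1, -0.05, 0, 0, 1]
}}

```text
time_s: 15.18
tool_pos: [0.5425, -0.0089, 0.0665]
tool_rot: [-2.8, 89.9, -5.5]
force: [0.4, 0.9, 1.1]
grip_width: 0.0118
```

Request:
{"name": "servo_tool", "arguments": {
  "rows": [0.5, 0, 0, 0, 1, 0.5, 0, 0, 0, 1]
}}

```text
time_s: 15.35
tool_pos: [0.5431, -0.0089, 0.0665]
tool_rot: [-3.3, 89.9, -6.0]
force: [2.0, -0.5, -0.6]
grip_width: 0.0119
```

Request:
{"name": "servo_tool", "arguments": {
  "rows": [0.5, 0, 0, 0, 1, 0.5, 0, 0, 0, 1]
}}

```text
time_s: 15.52
tool_pos: [0.5432, -0.0089, 0.0663]
tool_rot: [-11.0, 90.0, -13.7]
force: [1.5, -0.0, -0.3]
grip_width: 0.0119
```

```bash
cat > tab.py <<'E'
from look import *
o,d,w=look(sys.argv[1]);s=read_camera("side")
c=np.array([.5743,-.0091]);a=np.radians(-2.8);Rg=np.array([[np.cos(a),np.sin(a)],[-np.sin(a),np.cos(a)]])
print(o["time_s"],np.round(o["force"],2),np.round((o["tool_pos"][:2]-c)@Rg.T*1000,2))
for n,x,dx in(("w",w,0),("s",s,4.5),("c",read_camera("scene"),0)):
    W,u,v=world(x);G=(W[:,:2]-c)@Rg.T*1000-[dx,0];h=W[:,2]*1000-45
    print(n,[(X,float(np.round(np.median(h[q]),1)),int(q.sum())) for X in range(40,110,3) if (q:=(abs(G[:,1])<8)&(abs(G[:,0]-X)<2)&(h<20)).sum()>3])
    print(n,"ears",[(X,float(np.round(np.median(h[q]),1))) for X in range(36,60,2) if (q:=(abs(abs(G[:,1])-23)<4)&(abs(G[:,0]-X)<1)&(h<20)).sum()>1])
cv2.imwrite(f"pics/{sys.argv[1]}s.png",cv2.resize(s["frame"][190:270,220:330],None,fx=7,fy=7,interpolation=2))
E
python3 tab.py w11
```

```text
15.5167 [ 1.5  -0.02 -0.29] [-31.08  -1.28]
w [(40, 6.5, 44), (43, 7.0, 72), (46, 8.3, 94), (49, 8.3, 123), (52, 8.3, 159), (55, 8.3, 184), (58, 8.4, 175), (61, 8.4, 173), (64, 8.3, 179), (67, 8.3, 186), (70, 8.3, 189), (73, 8.4, 184), (76, 8.4, 186), (79, 8.3, 184), (82, 8.4, 185), (85, 8.3, 180), (88, 8.4, 182), (91, 8.4, 181), (94, 8.4, 176), (97, 8.2, 80), (100, 5.6, 48), (103, 6.8, 397), (106, 8.9, 180), (109, 8.8, 84)]
w ears [(36, 6.2), (38, 6.4), (40, 6.2), (42, 6.2), (44, 6.3), (46, 6.4), (48, 5.7), (50, 6.9), (52, 9.0), (54, 8.9), (56, 9.1), (58, 9.0)]
s [(40, 5.9, 10), (43, 6.5, 9), (46, 7.9, 10), (49, 8.0, 11), (52, 7.8, 11), (55, 7.4, 14), (58, 8.4, 11), (61, 8.2, 10), (64, 7.9, 9), (67, 7.6, 9), (70, 7.3, 9), (73, 7.8, 11), (76, 7.9, 10), (79, 7.9, 9), (82, 7.8, 11), (85, 8.3, 8), (88, 8.1, 9), (91, 8.5, 11), (94, 7.9, 8), (97, 5.9, 7), (100, -0.8, 8), (103, 4.9, 14), (106, 8.8, 9), (109, 8.5, 6)]
s ears [(36, 5.9), (38, 5.7), (40, 5.2), (42, 5.7), (44, 4.8), (46, 6.5), (48, 1.7), (50, 7.8), (52, 8.5), (54, 8.3), (56, 9.2), (58, 7.9)]
c [(40, 9.4, 8), (43, 9.6, 9), (46, 10.1, 7), (49, 10.1, 7), (52, 9.9, 8), (55, 9.7, 7), (58, 10.7, 8), (61, 9.9, 7), (64, 8.6, 6), (67, 10.2, 7), (70, 11.1, 6), (73, 10.1, 9), (76, 10.3, 8), (79, 9.6, 8), (82, 10.3, 9), (85, 10.3, 11), (88, 10.1, 6), (91, 10.3, 8), (94, 8.0, 11), (97, 6.1, 14), (103, 9.0, 5), (106, 9.0, 9), (109, 6.6, 17)]
c ears [(36, 7.6), (38, 6.6), (40, 8.8), (42, 7.0), (44, 6.4), (46, 8.3), (48, 8.5), (52, 10.4), (54, 9.1), (56, 9.2), (58, 8.7)]
```

View pics/w11.png

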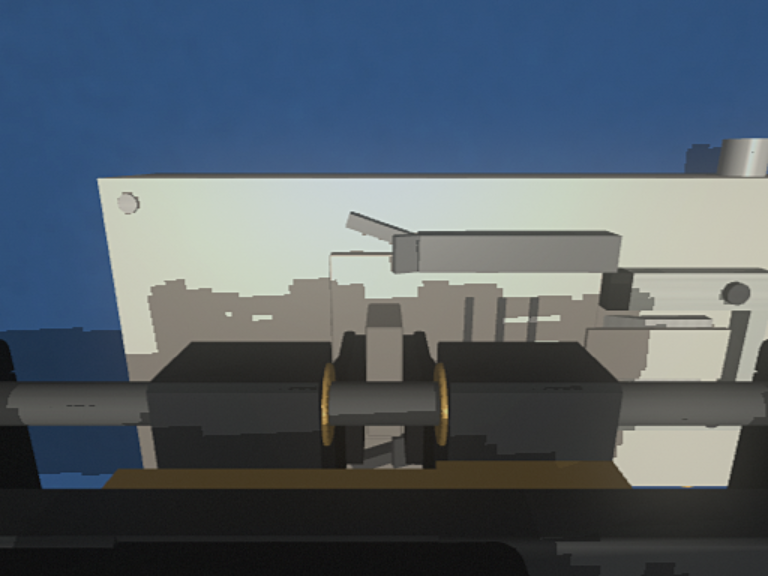

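View pics/w11s.png

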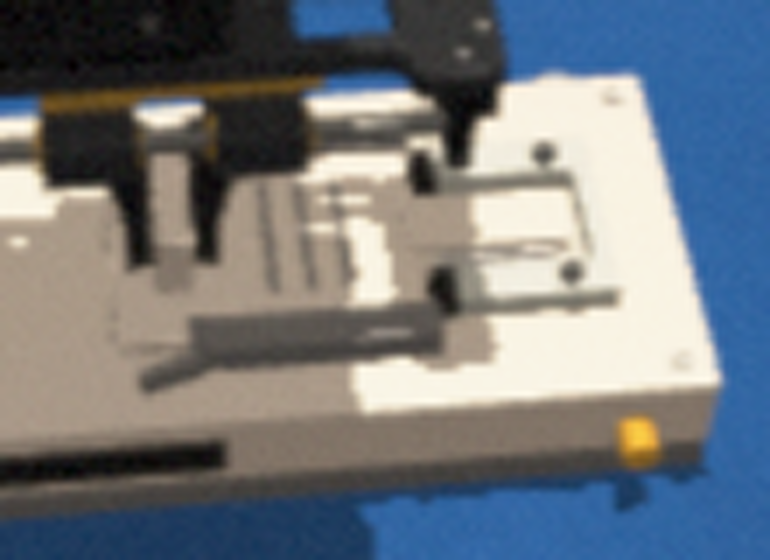

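Run:
```python
from h import *
c=np.array([.5743,-.0091]);a=np.radians(-2.8);Rg=np.array([[np.cos(a),np.sin(a)],[-np.sin(a),np.cos(a)]])
for t,x0 in(("w7",-94.7),("w8",-63.9),("w9",-38.4),("w10",-10.5),("w11",-2.3)):
    x=dict(np.load(t+".npz"));W,u,v=world(x);G=(W[:,:2]-c)@Rg.T*1000;h=W[:,2]*1000-45
    print(t,[(X,float(np.round(np.median(h[q]),1))) for X in range(30,106,4) if (q:=(abs(G[:,1])<8)&(abs(G[:,0]-X-x0)<2)&(h<20)).sum()>3])
```

```text
w7 [(30, 5.8), (34, 5.7), (38, 5.7), (42, 6.0), (46, 6.6), (50, 8.0), (54, 7.9), (58, 7.8), (62, 7.9), (66, 7.8), (70, 7.8), (74, 7.8), (78, 7.7), (82, 7.8), (86, 7.7), (90, 7.7), (94, 7.7), (98, 7.6), (102, -8.0)]
w8 [(30, 6.2), (34, 6.2), (38, 6.2), (42, 6.3), (46, 7.7), (50, 8.3), (54, 8.2), (58, 8.1), (62, 8.2), (66, 8.1), (70, 8.1), (74, 8.1), (78, 8.1), (82, 8.2), (86, 8.1), (90, 8.1), (94, 8.2), (98, 8.1), (102, -14.5)]
w9 [(30, 6.2), (34, 6.4), (38, 6.1), (42, 6.3), (46, 7.2), (50, 8.2), (54, 8.3), (58, 8.2), (62, 8.2), (66, 8.3), (70, 8.4), (74, 8.4), (78, 7.6), (82, 8.5), (86, 8.5), (90, 8.4), (94, 8.5), (98, 8.4), (102, 4.1)]
w10 [(30, 6.2), (34, 6.3), (38, 6.3), (42, 6.4), (46, 7.4), (50, 8.5), (54, 8.7), (58, 9.0), (62, 9.2), (66, 9.5), (70, 9.7), (74, 10.1), (78, 10.3), (82, 10.6), (86, 10.8), (90, 11.1), (94, 11.3), (98, 11.5)]
w11 [(30, 6.2), (34, 6.2), (38, 6.2), (42, 6.4), (46, 7.7), (50, 8.3), (54, 8.3), (58, 8.3), (62, 8.4), (66, 8.3), (70, 8.3), (74, 8.3), (78, 8.4), (82, 8.4), (86, 8.4), (90, 8.4), (94, 8.4), (98, 8.3), (102, 5.4)]
```

Request:
{"name": "servo_tool", "arguments": {
  "rows": [0, 0, 0, 0, 0.75, 0, 0, 0, 0, 0.75, 0, 0, 0, 0, 0.75, 0, 0, 0, 0, 0.75, 0, 0, 0, 0, 0.7, 0, 0, 0, 0, 0.7]
}}

```text
time_s: 16.17
tool_pos: [0.5427, -0.0088, 0.0663]
tool_rot: [-172.3, 90.0, -175.0]
force: [-0.1, 0.5, 0.0]
grip_width: 0.0249
```

Request:
{"name": "servo_tool", "arguments": {
  "rows": [0, 0, 3, 0, 0.7, 0, 0, 10, 0, 0.7, 0, 0, 25, 0, 0.7, 0, 0, 50, 0, 0.7, 0, 0, 80, 0, 0.7, -5, -20, 110, 0, 0.7, -10, -50, 140, 0, 0.7, -15, -70, 160, 0, 0.7, -15, -70, 160, 0, 0.7]
}}

```text
time_s: 16.92
tool_pos: [0.5294, -0.0855, 0.2324]
tool_rot: [-6.6, 89.5, -9.8]
force: [0.7, -0.6, -0.4]
grip_width: 0.0261
```

```bash
python3 tab.py w12
python3 - <<'E'
from h import *
d=dict(np.load("w12.npz"));W,u,v=world(d)
c=np.array([.5743,-.0091]);a=np.radians(-2.8);Rg=np.array([[np.cos(a),np.sin(a)],[-np.sin(a),np.cos(a)]])
G=(W[:,:2]-c)@Rg.T*1000;h=W[:,2]*1000-45
q=(abs(h-31)<3)&(abs(G[:,0])<100)&(abs(G[:,1])<40);print("bar",np.median(G[q],0),np.median(h[q]))
q=(h>6.5)&(h<10)&(abs(G[:,1])<9)&(G[:,0]>60)&(G[:,0]<101);print("tab front",G[q,0].max())
q=(abs(G[:,1])<25)&(h>4)&(h<8)&(G[:,0]<-30);print("rear",np.percentile(G[q,0],1))
E
```

```text
16.9167 [ 0.66 -0.57 -0.42] [-41.16 -78.48]
w [(40, 5.8, 61), (43, 6.4, 69), (46, 7.9, 65), (49, 8.0, 60), (52, 7.9, 63), (55, 8.1, 62), (58, 8.1, 62), (61, 8.1, 64), (64, 7.9, 59), (67, 7.9, 65), (70, 8.0, 64), (73, 8.1, 63), (76, 8.2, 64), (79, 8.1, 60), (82, 8.1, 62), (85, 7.8, 63), (88, 8.1, 64), (91, 7.8, 62), (94, 7.9, 66), (97, 7.6, 26), (100, 0.8, 45), (103, 6.3, 121), (106, 8.8, 63), (109, 8.7, 41)]
w ears [(36, 6.0), (38, 5.9), (40, 5.7), (42, 6.1), (44, 6.0), (46, 5.9), (48, 5.3), (50, 6.8), (52, 8.9), (54, 9.0), (56, 8.8), (58, 9.1)]
s [(40, 5.8, 10), (43, 7.1, 9), (46, 8.1, 10), (49, 6.3, 13), (52, 7.0, 13), (55, 7.2, 13), (58, 7.2, 11), (61, 6.8, 11), (64, 7.7, 8), (67, 8.2, 10), (70, 8.2, 9), (73, 7.9, 8), (76, 7.6, 9), (79, 7.4, 10), (82, 7.4, 10), (85, 7.4, 9), (88, 7.5, 10), (91, 7.8, 11), (94, 8.1, 10), (97, 5.9, 5), (100, 0.1, 8), (103, 6.7, 13), (106, 8.8, 10), (109, 8.3, 4)]
s ears [(36, 5.8), (38, 5.9), (40, 5.6), (42, 5.5), (44, 5.8), (46, 4.6), (48, 3.0), (50, 7.6), (52, 8.5), (54, 8.6), (56, 8.7), (58, 8.6)]
c [(40, 6.4, 7), (43, 7.7, 4), (46, 8.8, 8), (49, 8.6, 5), (52, 10.2, 7), (55, 9.5, 10), (58, 8.0, 9), (61, 8.8, 6), (64, 8.5, 7), (67, 9.9, 6), (70, 9.9, 9), (73, 9.9, 9), (76, 8.6, 10), (79, 8.0, 9), (82, 10.0, 8), (85, 10.0, 7), (88, 10.4, 10), (91, 10.2, 7), (94, 8.7, 13), (97, 7.8, 15), (103, 9.0, 4), (106, 10.4, 6), (109, 6.5, 20)]
c ears [(36, 7.9), (38, 8.6), (40, 7.7), (42, 7.5), (44, 6.3), (46, 6.3), (48, 9.0), (52, 10.4), (54, 8.9), (56, 10.0), (58, 9.4)]
bar [-32.33128806   0.68669675] 31.92179999080878
tab front 96.9583543355554
rear -52.08612982952828
```

View pics/w12.png

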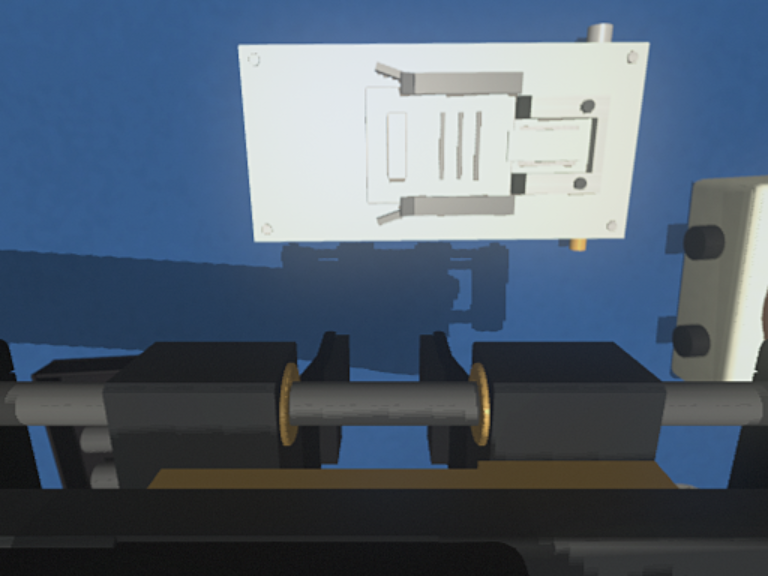

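Request:
{"name": "servo_tool", "arguments": {
  "rows": [0, 0, 0, 0, 0.7, 0, 0, 0, 0, 0.7, 0, 0, 0, 0, 0.7]
}}

```text
time_s: 17.32
tool_pos: [0.5275, -0.0778, 0.2253]
tool_rot: [-168.9, 89.9, -171.5]
force: [0.9, 0.5, -0.7]
grip_width: 0.0266
```

Run:
```python
from h import *
d=read_camera("side")
for t in("jar","amber_bottle","screwdriver","stopper"):
    for r in cut_out(t,d)[:1]:
        W,_,_=world(d,r["pixels"]);print(t,r["score"],np.round(np.median(W,0),3))
print(sign_off())
```

```text
amber_bottle 0.61 [0.719 0.298 0.097]
screwdriver 0.56 [0.451 0.421 0.019]
stopper 0.69 [ 0.731 -0.24   0.028]
the job is handed in; nothing more can be done
None
```

The cover is in place under the rails with its spring tab clicked down behind the steel ledge. The gripper has let go and backed away, and the job was handed in at about 17 s of the 58 s allowed.

I laid the cover flat on the landing, let go, took hold again and slid it in with small steps.

- **Force:** The largest force I read while sliding was about 2.6 N, on the ramp. The highest against the gauge was about 7 N, for a moment as the cover was set down. Forces are read only at the end of each move, so short peaks between readings would not show.
- **Click:** The top of the tab's free end stood about 11.5 mm above the deck on the ledge. It dropped back to its resting height of about 8.3 mm, flat along its length, as the push force fell away.
- **After release:** The cover lies flat with its centre about 2 mm short of the gauge's centre. That is where I expected the click, roughly 1.5 mm short of the ears, so I did not push on to touch them.

Some checks disagreed or failed:

- **Camera offset:** The side camera read about 4 mm farther along x than the wrist camera. I worked from the wrist camera.
- **Bystanders:** In the last picture the stopper and bottle were where they had been. The network did not find the jar, and its reading of the screwdriver shifted about 2 cm, at a lower score than before. The arm went nowhere near either of them after its first high pass, so I took these as detection misses and did not look again.

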